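# Put the cover back on the polisher bowl

### The job

The specimen polisher is finished for the day. With your fingertips, first push its water spout round, away from the bowl, as far as it goes; only then slide the round grey cover across the deck until it drops into the rim of the bowl and lies fully home and level. Nothing is to be picked up: do not lift or tip the cover, and leave the wash bottle and the two red specimen mounts standing where they are.

Things in the scene. Friction and masses are not known exactly. Their poses are not given: they have to be found in the camera images.
- polisher: The fixed polisher. Origin on the bench (z 0) under the bowl's middle; x towards its back (away from the robot, within 12 degrees), y to its left, z up. Its flat deck is 180 mm above the bench and reaches 205 mm to the front, 300 to the back and 215 to each side of the bowl's middle: black within 190 mm, white outside, all flush.
- bowl_seat (a point): Middle of the round recess at the top of the bowl, at the height of the ledge that the cover rests on; axes as the polisher's. The recess is 241 mm across and 9 mm deep (the deck is 9 mm above this point). The ledge is about 14 mm wide; inside it the bowl is open, with a flat 203 mm wheel (purplish grey) fixed 2.5 mm below the ledge.
- cover: Loose bowl cover, a dark grey disc with six dark ribs, 236 mm across, 16 mm thick, lowest 5 mm bevelled, 0.25 to 0.5 kg. Origin: centre of its underside. Starts flat on the deck left of the bowl, partly over it, centres 65 to 105 mm apart. Under about 25 mm apart its leading edge tips into the recess, then its rear edge drops in. Home, its top is 7 mm above the deck. A few newtons slide it.
- spout (a joint): Angle of the water spout, rad: 0 to 0.15 at the start, its nozzle over the bowl. It grows as the spout swings anticlockwise seen from above, out over the deck to the right of the bowl, up to a stop at 1.13. It turns stiffly (about 1 N at the nozzle) and stays where it is left.
- spout_pivot (a point): On the upright swivel axis of the spout, at the height of its level tube: 55 mm above the deck, 125 mm back and 115 mm right of the bowl's middle. x points from here along the tube to the nozzle. The tube is white, round, 12 mm thick, level for 108 mm; the post under the pivot is 22 mm thick.
- spout_nozzle (a point): Lower end of the spout's upright green nozzle, 120 mm from the swivel axis. The nozzle is 13 to 16 mm thick and hangs from the tube's end; its lower end is 10 mm above the deck: below the top of the cover while that lies on the deck (16 mm), 3 mm above the cover once home.
- wash_bottle: Milky plastic wash bottle with a red cap and spout, 68 mm wide, about 180 mm tall (no higher than the deck), standing on the bench at the polisher's left. Origin at the centre of its foot. Leave it alone.
- mount_a: Dark red cylindrical specimen mount, 30 mm across, 20 mm tall, a bit of steel in its top, on the front right corner of the deck. Origin at the centre of its foot. Leave it alone.
- mount_b: The same kind of specimen mount, near the front left corner of the deck. Origin at the centre of its foot. Leave it alone.
There are look-alikes about, which are no part of the job. Of the things shaped like the cover, the grey one is meant.

How it is judged (in metres and radians):
On the way, in this order (a step that is already met when the one before it is completed fails the run):
1. the spout is swung clear of the bowl, to its stop or nearly (joint above 0.95 rad) (value of joint spout above 0.95 rad), for 0.2 s.
2. the cover has dropped into its recess (z of cover in the frame of bowl_seat below 0.003 m and horizontal distance between cover and bowl_seat below 0.005 m and angle between cover's own z axis and vertical below 0.02 rad), for 0.2 s.
At the end, for the whole second after the job is handed in: The spout is at or near its stop (joint above 0.95 rad); the cover lies at rest on the ledge of its recess: underside within 3 mm of the ledge's height, centre within 5 mm of the bowl's, tilted less than 0.02 rad (all of step 2 and value of joint spout above 0.95 rad and z of cover in the frame of bowl_seat above -0.003 m and linear speed of cover below 0.01 m/s); the robot touches nothing.
It fails at once if the cover is lifted (more than 12 mm off the deck) (z of cover in the frame of bowl_seat above 0.021 m).
It fails at once if the cover is tipped up (more than 0.15 rad) (angle between cover's own z axis and vertical above 0.15 rad).
It fails at once if the cover is moved (over 15 mm) before the spout is out of the way (joint below 0.85 rad) (distance of cover from where it was at the start of the episode above 0.015 m and value of joint spout below 0.85 rad).
It fails at once if the wash bottle is moved (over 15 mm) or tipped (distance of wash_bottle from where it was at the start of the episode above 0.015 m or angle between wash_bottle's own z axis and vertical above 0.2 rad).
It fails at once if a specimen mount is moved (over 15 mm) or tipped (distance of any of mount_a, mount_b from where it was at the start of the episode above 0.015 m or angle between any of mount_a, mount_b's own z axis and vertical above 0.3 rad).
It also fails if it takes over 64 s, if anything falls off the work surface, if the arm or the gripper's body presses on something with over 40 N, if the wrist force passes 120 N, or if a joint passes its speed limit or range.

### The arm

A 6-joint arm with a two-finger parallel gripper is mounted at the origin on the work surface. World frame = base frame: x ahead of the robot, y to its left, z up, the work surface at z = 0. Lengths are in m, angles in degrees, forces in N, time in s.
With the tool pointing down it reaches from about 0.4 to 0.825 m from the base axis. Payload 7 kg.
Tool frame: the origin (TCP) lies midway between the tips of the shut fingers; the grasp point (between the pads) lies 19 mm behind it; z points along the fingers, y is the direction in which the jaws open and shut (so a half turn about z gives the same grasp; the last joint's range is limited). The gripper opens to 88 mm and grips with 3 to 60 N. Pads are 19 mm wide; open, the fingers measure 130 mm over their backs; the gripper's body (78 mm by 193 mm) begins 47 mm behind the grasp point.
Start: joints at [88.413, 20.546, 0.682, 0, -70.136, -16.507], TCP at [0.21, 0.642, 0.227] pointing down, gripper open.
Joint ranges: [-176.03, 176.03], [-82.01, 121.73], [-58.28, 71.71], [-173.87, 95.51], [-174.79, -0.11], [-173.66, 173.66]. Speed limits (degrees/s): [136.94, 136.94, 172.46, 180, 180, 180].

### API

Orientations are given as [roll, pitch, yaw] about the fixed x, y, z axes, in that order (R = Rz(yaw) Ry(pitch) Rx(roll)).
In Python, from plant import get_state, capture, get_calibration, close_job, boxes_of, cut_out gives the robot as it stands.
- The arm moves only by the tool apply_moves, never from a script. Its argument "commands" is a list of rows, each an object with "grip": the closure, from 0 (fully open) to 1 (shut); "slide": the shift along the tool's x, y, z in m, a list of three; "roll": the turn about the tool's z in degrees. In form: [{"grip": grip, "slide": [x, y, z], "roll": roll}, ...]. A call has 1 to 5 rows; each row is the pose to reach, as a shift and turn from the pose commanded when the call began, along the tool's axes at that moment; what a row does not reach only later rows make up. A row lasts 1/8 s, in which the tool goes at most 62.5 mm and 10.7 degrees, less where a joint would pass 70% of its speed; a pose out of reach is approached as far as the arm can. A call with a gripper value outside its range is refused whole. The fingers move at their own pace and stop on an object; "grip_force" is the grip in N (left out, the last holds). Time passes only in rows, so rows that repeat a pose let the fingers close. It gives the time, the measured TCP pose, the force and the opening at its end, in the units of the state.
- get_state(): the state, without advancing time (a new reading comes with each control period).
- capture(name): name is "scene" or "side" or "wrist"; returns (picture, depth): 400x640x3 uint8, red, green, blue; 400x640 float32, m along the optical axis (not along the pixel's ray), 0 where there is no reading.
- get_calibration(name): a dict with "mtx" (3x3 intrinsics, pixels), "R" (3x3) and "t" (3): a world point X has camera coordinates R X + t. Camera axes: x right, y down, z forward; pixel columns grow to the right and rows downward; lengths in m; the calibration is good to about 2 mm. A picture is of the moment at which its call begins: read the wrist's pose just before it. get_calibration takes no time and is no camera call; for the wrist camera it gives the pose at the moment of the call.
- close_job(): hands the job in, once; it reports no verdict.
Trained networks look in the newest picture that a camera, given by its name, has taken for a name from the list of things; names that differ only in an ending like _2 or _b are one class to them, and where a whole thing is asked for, a point or a joint stands for the part that bears it (a point fixed in the world has none). Each returns a list of dicts, best first, with "score" (0 to 1); they miss things now and then, are a little off and sometimes report something else, mostly with a low value. They report only what shows in the picture. A call takes as long as a camera call. They do not tell look-alikes from the thing itself.
- boxes_of(name, camera): "position" ([x, y, z] in m, in the coordinates of the camera as it stood for that picture, good to about 4 mm: the middle of the surface that is visible of it).
- cut_out(name, camera): "mask" (400x640 bool, what is visible of it).
The state is a dict: "time_s": time; "joints": joint angles; "qd": joint speeds; "joint_torque": joint torques, N m; "tcp_pos": TCP position; "eef_rot": TCP orientation; "contact_force": force on the tool from outside, world axes, zero at the start; "moment": the same for the moment, N m; "gripper_width": finger opening in m.
Only numpy, scipy, OpenCV 4.12 (cv2) and the standard library are available. Lean on these libraries where they do the work, as an engineer would, in place of code of your own. Each camera call takes 0.05 s, during which the arm holds its last target.

## Working session

There is one attempt and no reset: what is moved stays moved. The work goes in short steps, Python scripts to look and compute and a tool call to move; the robot and the scene stay as the last step left them, time stands still between calls to the robot, and variables do not carry over. Pictures are saved under pics/ and viewed, and the job is handed in when it is done.

Besides the shell and the picture viewer there is one more tool, called after ">>>" as name([rows], argument=value, ...), one row to a line, values as JSON. apply_moves: Moves the arm, as the interface text tells. Its arguments: {"type":"object","properties":{"commands":{"type":"array"},"grip_force":{"type":"number"}},"required":["commands"]}

```bash
mkdir -p pics; ls
python3 - <<'E'
from plant import *
import cv2, numpy as np
print(get_state())
for n in ["scene","side","wrist"]:
    p,d=capture(n); cv2.imwrite(f"pics/{n}0.png",cv2.cvtColor(p,cv2.COLOR_RGB2BGR)); np.save(f"pics/{n}0.npy",d)
    c=get_calibration(n); R=np.array(c["R"]);t=np.array(c["t"])
    print(n, "campos",-R.T@t)
    for o in ["polisher","cover","spout","spout_nozzle","spout_pivot","wash_bottle","mount_a"]:
        try:
            for b in boxes_of(o,n)[:4]:
                print(o,round(b["score"],2),np.round(R.T@(np.array(b["position"])-t),3))
        except Exception as e: print(o,e)
print(get_state()["time_s"])
E
```

```text
pics
{'time_s': 0.0, 'joints': array([ 8.84142787e+01,  2.05913105e+01,  6.32526477e-01, -2.06058304e-02,
       -7.01349284e+01, -1.65063897e+01]), 'qd': array([ 0.02529841,  0.03172243, -0.05394708, -0.07892371, -0.02432252,
       -0.0372264 ]), 'joint_torque': array([-3.40914403e-04, -5.82726824e+01,  2.93048269e+01,  6.99672773e+00,
        6.92003465e-03, -1.63108357e-04]), 'tcp_pos': array([0.20949443, 0.64114441, 0.22561309]), 'eef_rot': array([ 1.79904646e+02, -8.05611282e-03, -1.80991221e+01]), 'contact_force': array([-0.66615624, -0.01231532, -0.01135291]), 'moment': array([ 0.0395435 , -0.03484071,  0.02981398]), 'gripper_width': 0.08746378150733429}
scene campos [1.59099949 0.21575468 1.35120894]
polisher 0.8 [ 0.765 -0.032  0.174]
cover 0.93 [ 0.664 -0.431  0.015]
cover 0.71 [0.55  0.056 0.194]
cover 0.57 [0.296 0.283 0.018]
spout 0.7 [ 0.669 -0.104  0.238]
spout_nozzle 0.59 [ 0.671 -0.104  0.242]
spout_pivot 0.71 [ 0.675 -0.106  0.239]
wash_bottle 0.7 [0.523 0.413 0.09 ]
mount_a 0.73 [0.524 0.416 0.087]
mount_a 0.43 [0.365 0.078 0.203]
side campos [-0.03153457 -0.62333193  1.02221226]
polisher 0.81 [ 0.549 -0.112  0.176]
polisher 0.73 [ 0.65  -0.108  0.235]
cover 0.94 [ 0.643 -0.435  0.016]
cover 0.79 [0.521 0.038 0.198]
cover 0.59 [0.27  0.271 0.016]
spout 0.68 [ 0.647 -0.11   0.238]
spout 0.3 [0.358 0.073 0.196]
spout_nozzle 0.86 [ 0.647 -0.111  0.235]
spout_pivot 0.85 [ 0.649 -0.105  0.233]
spout_pivot 0.6 [0.523 0.042 0.201]
wash_bottle 0.79 [0.488 0.397 0.083]
wash_bottle 0.18 [ 0.65  -0.108  0.233]
mount_a 0.64 [0.358 0.077 0.199]
mount_a 0.53 [ 0.436 -0.21   0.196]
wrist campos [0.27112499 0.62102696 0.38423335]
cover 0.64 [0.251 0.332 0.018]
1.2
```

View pics/scene0.png

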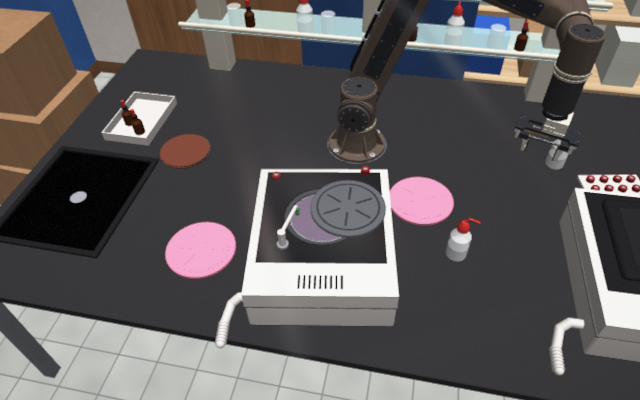

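View pics/side0.png

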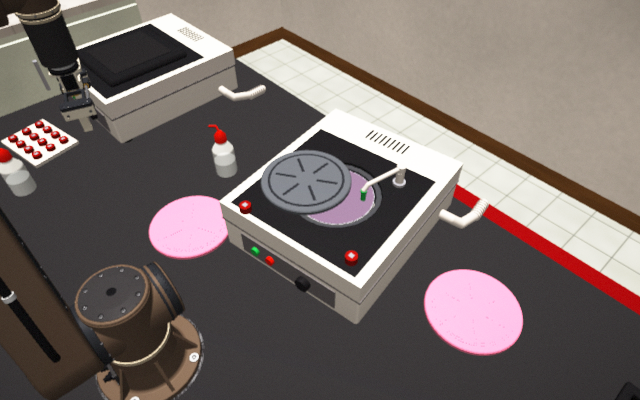

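View pics/wrist0.png

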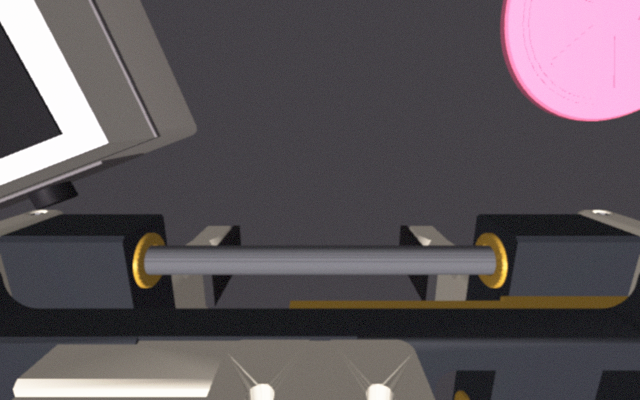

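The scene view shows the polisher with the cover at about (347,208) over the bowl, the nozzle at (296,211) and the post at (283,240). The mounts are at (277,176) and (366,170), and the wash bottle is at (459,240). The side view agrees: cover (305,182), nozzle (363,193), post (400,178). The pink and brown discs are look-alikes. Next I'll fit the geometry from the depth images.

```bash
cat > h.py <<'E'
import numpy as np, cv2
from plant import *
def cloud(d,c):
    K=np.array(c["mtx"]);R=np.array(c["R"]);t=np.array(c["t"])
    v,u=np.mgrid[:400,:640]
    x=(u-K[0,2])/K[0,0]*d; y=(v-K[1,2])/K[1,1]*d
    P=np.stack([x,y,d],-1); W=(P-t)@R
    W[d<=0]=np.nan
    return W
def plane_xy(u,v,z,c):
    K=np.array(c["mtx"]);R=np.array(c["R"]);t=np.array(c["t"])
    r=R.T@np.array([(u-K[0,2])/K[0,0],(v-K[1,2])/K[1,1],1]); o=-R.T@t
    return o+r*(z-o[2])/r[2]
def proj(X,c):
    K=np.array(c["mtx"]);R=np.array(c["R"]);t=np.array(c["t"])
    p=(np.atleast_2d(X)@R.T+t)@K.T
    return p[:,:2]/p[:,2:]
def circ(p):
    A=np.c_[2*p,np.ones(len(p))]; s=np.linalg.lstsq(A,(p**2).sum(1),rcond=None)[0]
    return s[:2],np.sqrt(s[2]+s[0]**2+s[1]**2)
E
python3 - <<'E'
from h import *
for n in ["scene","side"]:
    c=get_calibration(n); d=np.load(f"pics/{n}0.npy"); im=cv2.imread(f"pics/{n}0.png")
    W=cloud(d,c); X,Y,Z=W[...,0],W[...,1],W[...,2]
    g=cv2.cvtColor(im,cv2.COLOR_BGR2GRAY)
    reg=(X>.2)&(X<1.1)&(Y>-.35)&(Y<.35)
    deck=reg&(abs(Z-.18)<.02)
    h=np.histogram(Z[reg],bins=np.arange(-.02,.26,.004)); print(n,[(round(b,3),k) for k,b in zip(*h) if k>150])
    pts=np.float32(np.c_[X[deck],Y[deck]])
    print("deck rect",cv2.minAreaRect(pts))
    blk=deck&(g<45)&(abs(Z-.18)<.006)
    print("black rect",cv2.minAreaRect(np.float32(np.c_[X[blk],Y[blk]])), blk.sum())
    # purple
    hsv=cv2.cvtColor(im,cv2.COLOR_BGR2HSV)
    # cover mask
    cl=boxes_of  # noqa
E
python3 - <<'E'
from h import *
for n in ["scene","side"]:
    capture(n)
    c=get_calibration(n); d=np.load(f"pics/{n}0.npy")
    W=cloud(d,c)
    for o in ["cover","spout","wash_bottle","mount_a"]:
        for k,m in enumerate(cut_out(o,n)[:4]):
            M=m["mask"]; P=W[M]; P=P[np.isfinite(P[:,0])]
            print(n,o,round(m["score"],2),M.sum(),np.round(np.median(P,0),3),np.round(np.percentile(P[:,2],[2,98]),3))
            np.save(f"pics/m_{n}_{o}_{k}.npy",M)
E
```

```text
scene [(np.float64(-0.02), np.int64(152)), (np.float64(-0.012), np.int64(403)), (np.float64(-0.008), np.int64(2917)), (np.float64(-0.004), np.int64(6878)), (np.float64(0.0), np.int64(3734)), (np.float64(0.004), np.int64(544)), (np.float64(0.008), np.int64(486)), (np.float64(0.012), np.int64(1010)), (np.float64(0.016), np.int64(667)), (np.float64(0.02), np.int64(228)), (np.float64(0.024), np.int64(197)), (np.float64(0.028), np.int64(233)), (np.float64(0.032), np.int64(169)), (np.float64(0.036), np.int64(158)), (np.float64(0.16), np.int64(279)), (np.float64(0.164), np.int64(731)), (np.float64(0.168), np.int64(724)), (np.float64(0.172), np.int64(2509)), (np.float64(0.176), np.int64(7204)), (np.float64(0.18), np.int64(3074)), (np.float64(0.184), np.int64(238)), (np.float64(0.188), np.int64(593)), (np.float64(0.192), np.int64(1756)), (np.float64(0.196), np.int64(1021))]
deck rect ((0.6121247410774231, -0.016209661960601807), (0.518521249294281, 0.43124642968177795), 10.380804061889648)
black rect ((0.5796080827713013, -0.01603272557258606), (0.26048290729522705, 0.4985717535018921), 79.68
[... 2324 characters left out ...]
9]
scene spout 0.69 185 [ 0.676 -0.106  0.237] [0.176 0.244]
scene spout 0.54 19398 [ 0.762 -0.033  0.177] [0.028 0.184]
scene wash_bottle 0.6 699 [0.524 0.41  0.089] [0.006 0.159]
scene mount_a 0.51 78 [0.366 0.08  0.195] [0.18  0.204]
scene mount_a 0.39 80 [ 0.448 -0.204  0.196] [0.179 0.202]
side cover 0.84 3791 [0.272 0.271 0.016] [0.01 0.02]
side cover 0.64 4633 [0.524 0.039 0.196] [0.188 0.199]
side spout 0.53 444 [ 0.661 -0.105  0.233] [0.167 0.243]
side wash_bottle 0.71 828 [0.49  0.395 0.088] [0.005 0.168]
side wash_bottle 0.22 26006 [ 0.55  -0.112  0.178] [0.029 0.188]
side mount_a 0.67 186 [ 0.436 -0.211  0.198] [0.179 0.202]
side mount_a 0.67 148 [0.356 0.073 0.198] [0.181 0.202]
```

Run:
```python
from h import *
def ell(M,z,c):
    cs=max(cv2.findContours(M.astype(np.uint8),cv2.RETR_EXTERNAL,cv2.CHAIN_APPROX_NONE)[0],key=len)[:,0]
    return np.array([plane_xy(u,v,z,c)[:2] for u,v in cs])
for n,ks in [("scene",(0,1)),("side",(1,0))]:
    c=get_calibration(n); W=cloud(np.load(f"pics/{n}0.npy"),c)
    for k,z in zip(ks,(.196,.016)):
        M=np.load(f"pics/m_{n}_cover_{k}.npy")
        p=ell(M,z,c); print(n,k,"contour",circ(p),p.min(0),p.max(0))
        q=W[M];q=q[abs(q[:,2]-z+.001)<.006][:,:2]; print("  cloud",cv2.minEnclosingCircle(np.float32(q)),np.percentile(q,[1,99],axis=0))
    im=cv2.imread(f"pics/{n}0.png"); 
    if n=="scene": cv2.imwrite("pics/z_scene.png",cv2.resize(im[150:330,220:420],None,fx=4,fy=3.3))
    else: cv2.imwrite("pics/z_side.png",cv2.resize(im[100:330,210:480],None,fx=2.9,fy=2.6))
    # deck edges from black/white boundary etc: project candidate model
```

```text
scene 0 contour (array([0.54171816, 0.05126185]), np.float64(0.11544350239714472)) [ 0.42071988 -0.06246982] [0.66116964 0.16512318]
  cloud ((0.5360015630722046, 0.05045786499977112), 0.11963450908660889) [[ 0.42888444 -0.05573135]
 [ 0.64889328  0.15778978]]
scene 1 contour (array([0.29273474, 0.2812608 ]), np.float64(0.1151404906835579)) [0.17594382 0.16841609] [0.4127631  0.39511137]
  cloud ((0.28960251808166504, 0.2804267108440399), 0.12053747475147247) [[0.18106455 0.17750497]
 [0.40085475 0.3885688 ]]
side 1 contour (array([0.52930959, 0.04521793]), np.float64(0.11824464116754331)) [ 0.40971951 -0.07440201] [0.64879724 0.16513442]
  cloud ((0.5332515239715576, 0.0503765344619751), 0.12033706903457642) [[ 0.41993739 -0.06327032]
 [ 0.64142779  0.15760622]]
side 0 contour (array([0.27737681, 0.27467709]), np.float64(0.11393073066745324)) [0.16585832 0.15485315] [0.39341582 0.39019091]
  cloud ((0.28328585624694824, 0.27716928720474243), 0.11872434616088867) [[0.17279883 0.16573128]
 [0.38265444 0.38431961]]
```

View pics/z_scene.png

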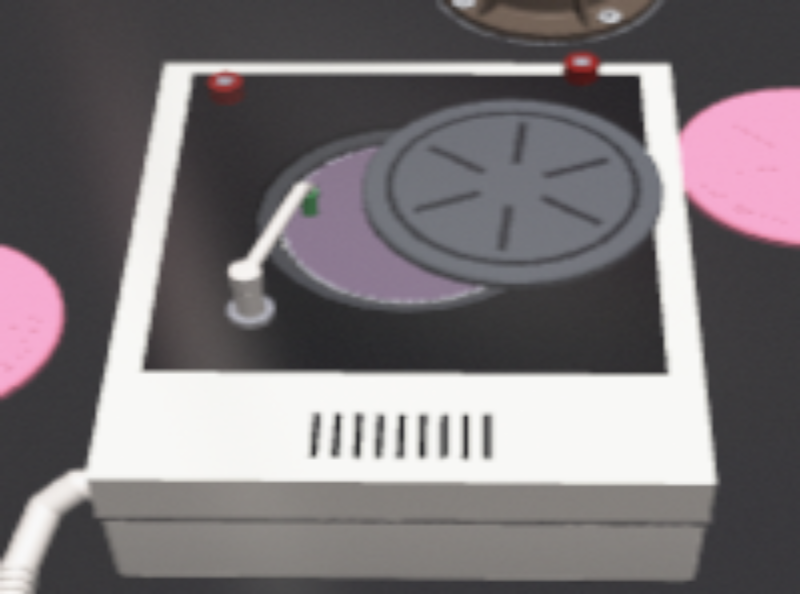

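View pics/z_side.png

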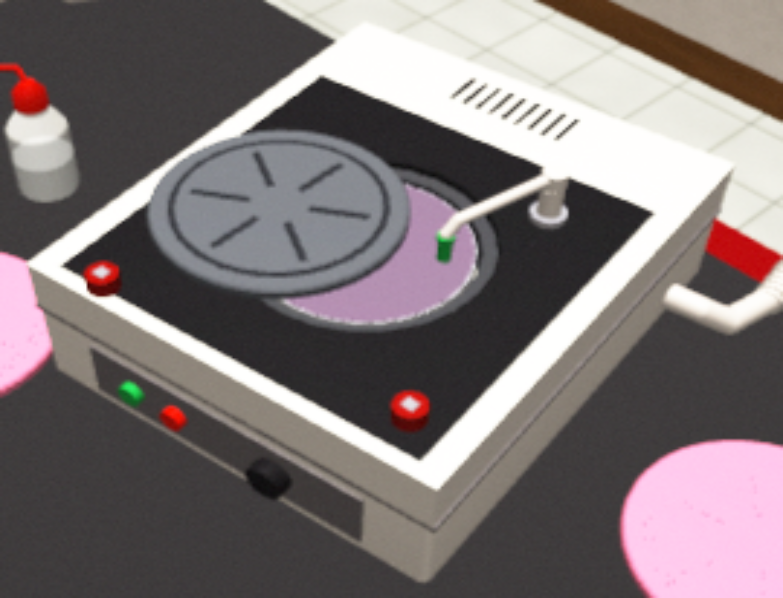

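The two views agree roughly. The bowl's middle is near (0.569,-0.024), yaw is about 10.4°, and the cover is near (0.534,0.05). I'll refine these and locate the spout.

```bash
cat >> h.py <<'E'
from scipy.optimize import least_squares
def pol(p,q):  # polisher frame pts -> world
    x,y,a=p; c,s=np.cos(a),np.sin(a); q=np.atleast_2d(q).astype(float)
    return np.c_[x+c*q[:,0]-s*q[:,1], y+s*q[:,0]+c*q[:,1], q[:,2]]
def edge_res(g,c,P,N,sgn,w=8):
    # P world pts, N world outward dirs; find strongest dark->bright(sgn=1) along outward; return offsets (m)
    S=np.arange(-w,w+.01,.5)/1000
    A=np.array([proj(P+N*s,c) for s in S])  # S x n x 2
    v=cv2.remap(g,np.float32(A[...,0]),np.float32(A[...,1]),cv2.INTER_LINEAR).astype(float)
    v=cv2.GaussianBlur(v,(1,7),0) if False else v
    k=4; dv=sgn*(v[2*k:]-v[:-2*k]); sm=S[k:-k]
    i=dv.argmax(0); return sm[i],dv.max(0)
E
python3 - <<'E'
from h import *
for n in ["scene","side"]:
    c=get_calibration(n); g=cv2.cvtColor(cv2.imread(f"pics/{n}0.png"),cv2.COLOR_BGR2GRAY)
    p=np.array([.569,-.0237,np.radians(10.4)])
    s=np.linspace(-.17,.17,60)
    for it in range(8):
        rows=[];rhs=[]
        z=np.full(60,.18)
        for nx,ny in [(1,0),(-1,0),(0,1),(0,-1)]:
            q=np.c_[.19*nx+s*abs(ny), .19*ny+s*abs(nx), z]
            P=pol(p,q); N=np.tile((pol(p,[[nx,ny,0]])-pol(p,[[0,0,0]])),(60,1))
            o,m=edge_res(g,c,P,N,1,w=15 if it<3 else 7)
            ok=m>45
            med=np.median(o[ok]) if ok.any() else 0
            ok&=abs(o-med)<.004
            for j in np.where(ok)[0]:
                dP=P[j]-np.array([p[0],p[1],.18])
                rows.append([N[j,0],N[j,1],N[j,1]*dP[0]-N[j,0]*dP[1]]);rhs.append(o[j])
            if it==7: print(n,(nx,ny),ok.sum(),med)
        d=np.linalg.lstsq(np.array(rows),np.array(rhs),rcond=None)[0]; p=p+d
    print(n,p[:2],np.degrees(p[2]))
# cover: top outline
from scipy.optimize import minimize
for n,k in [("scene",0),("side",1)]:
    c=get_calibration(n); M=np.load(f"pics/m_{n}_cover_{k}.npy")
    a=np.linspace(0,2*np.pi,90)
    def sil(x):
        pts=[]
        for r,z in [(.118,.196),(.118,.185),(.113,.18)]:
            pts.append(proj(np.c_[x[0]+r*np.cos(a),x[1]+r*np.sin(a),np.full(90,z)],c))
        h=cv2.convexHull(np.float32(np.vstack(pts)))
        im=np.zeros((1600,2560),np.uint8); cv2.fillPoly(im,[np.int32(np.round((h*4+1.5)))],1); return im
    Mb=cv2.resize(M.astype(np.uint8),(2560,1600),interpolation=cv2.INTER_NEAREST)
    f=lambda x: (sil(x)^Mb).sum()
    r=minimize(f,[.534,.05],method="Nelder-Mead",options=dict(initial_simplex=[[.534,.05],[.54,.05],[.534,.056]],xatol=2e-4))
    print(n,"cover",r.x,r.fun/Mb.sum())
E
python3 - <<'E'
from h import *
for n in ["scene","side"]:
    c=get_calibration(n); im=cv2.imread(f"pics/{n}0.png"); hsv=cv2.cvtColor(im,cv2.COLOR_BGR2HSV); W=cloud(np.load(f"pics/{n}0.npy"),c)
    gm=(hsv[...,0]>45)&(hsv[...,0]<80)&(hsv[...,1]>110)&(abs(W[...,0]-.6)<.12)&(abs(W[...,1])<.2)&(W[...,2]>.17)
    v,u=np.where(gm); print(n,"green",len(u),u.mean(),v.mean(),v.max(),np.round(np.nanmedian(W[gm],0),4), plane_xy(u.mean(),v.mean(),.21,c))
    M=np.load(f"pics/m_{n}_spout_0.npy")&(W[...,2]>.225)&(W[...,2]<.25)
    P=W[M]; o=np.argsort(P[:,0]); print(np.round(P[o][::max(1,len(o)//10)],3), cv2.fitLine(np.float32(P[:,:2]),cv2.DIST_HUBER,0,.01,.01).ravel())
E
```

```text
scene (1, 0) 60 -0.001
scene (-1, 0) 56 -0.0005
scene (0, 1) 48 -0.001
scene (0, -1) 60 -0.001
scene [ 0.56773675 -0.02223783] 10.240183848223671
side (1, 0) 56 -0.0015
side (-1, 0) 55 -0.0015
side (0, 1) 45 -0.0015
side (0, -1) 60 -0.001
side [ 0.56729587 -0.02318409] 10.434588093894204
scene cover [0.53574117 0.05145976] 0.0717244553544032
side cover [0.53373818 0.05006789] 0.02733110295704727
scene green 5 297.8 211.0 213 [ 0.5937 -0.0925  0.205 ] [ 0.59813816 -0.09175607  0.21      ]
[[ 0.6   -0.093  0.23 ]
 [ 0.62  -0.103  0.236]
 [ 0.639 -0.104  0.239]
 [ 0.655 -0.106  0.238]
 [ 0.67  -0.108  0.24 ]
 [ 0.684 -0.107  0.239]
 [ 0.699 -0.107  0.234]
 [ 0.71  -0.104  0.239]
 [ 0.716 -0.108  0.241]
 [ 0.722 -0.104  0.239]
 [ 0.725 -0.116  0.227]] [ 0.98687446 -0.16148926  0.6599506  -0.10494301]
side green 39 362.84615384615387 195.10256410256412 200 [ 0.5871 -0.1008  0.2106] [ 0.58776211 -0.10102413  0.21      ]
[[ 0.586 -0.098  0.226]
 [ 0.6   -0.104  0.236]
 [ 0.612 -0.106  0.239]
 [ 0.628 -0.105  0.238]
 [ 0.646 -0.109  0.236]
 [ 0.66  -0.112  0.239]
 [ 0.677 -0.113  0.236]
 [ 0.695 -0.118  0.239]
 [ 0.703 -0.118  0.237]
 [ 0.71  -0.127  0.242]
 [ 0.721 -0.114  0.24 ]] [ 0.98737186 -0.1584197   0.66250014 -0.11131004]
```

Fits from the two views agree to about 2 mm:
- **Bowl:** (0.5675, -0.0227), yaw 10.3°
- **Cover:** (0.5345, 0.0507), 80 mm from the bowl
- **Pivot:** (0.711, -0.1135)
- **Nozzle:** (0.594, -0.095), which is 118 mm from the pivot, as it should be

Tool yaw of about -66° suits both pushes.

>>> apply_moves([
  {"grip":1,"slide":[0.03,0.03,-0.03],"roll":9.6},
  {"grip":1,"slide":[0.07,0.068,-0.06],"roll":19.2},
  {"grip":1,"slide":[0.11,0.106,-0.08],"roll":28.8},
  {"grip":1,"slide":[0.15,0.145,-0.09],"roll":38.4},
  {"grip":1,"slide":[0.19,0.185,-0.09],"roll":48},
])

```text
time_s: 2.33
tcp_pos: [0.3336, 0.4055, 0.3179]
eef_rot: [-179.9, 0.1, -66.4]
contact_force: [0.0, -0.0, 0.2]
gripper_width: 0.0432
```

>>> apply_moves([
  {"grip":1,"slide":[0.055,-0.004,0],"roll":0},
  {"grip":1,"slide":[0.11,-0.008,0],"roll":0},
  {"grip":1,"slide":[0.165,-0.012,0],"roll":0},
  {"grip":1,"slide":[0.22,-0.016,0],"roll":0},
  {"grip":1,"slide":[0.275,-0.02,0],"roll":0},
])

```text
time_s: 2.95
tcp_pos: [0.463, 0.1618, 0.317]
eef_rot: [-179.9, 0.0, -66.1]
contact_force: [1.9, 0.6, 0.5]
gripper_width: 0.0009
```

>>> apply_moves([
  {"grip":1,"slide":[0.055,-0.004,0],"roll":0},
  {"grip":1,"slide":[0.11,-0.008,0],"roll":0},
  {"grip":1,"slide":[0.165,-0.012,0],"roll":0},
  {"grip":1,"slide":[0.215,-0.015,0.02],"roll":0},
  {"grip":1,"slide":[0.25,-0.016,0.05],"roll":0},
])

```text
time_s: 3.58
tcp_pos: [0.5797, -0.0607, 0.2667]
eef_rot: [-179.9, -0.0, -66.2]
contact_force: [-0.5, -0.1, 0.1]
gripper_width: 0.0003
```

Run:
```python
from h import *
s=get_state(); print(s["time_s"],s["tcp_pos"],s["eef_rot"],s["gripper_width"])
for n in ["side","wrist"]:
    p,d=capture(n); cv2.imwrite(f"pics/{n}1.png",cv2.cvtColor(p,cv2.COLOR_RGB2BGR))
```

```text
3.575 [ 0.57973315 -0.06065295  0.26674591] [-1.79879341e+02 -4.36561617e-02 -6.61616617e+01] 0.00026016711867764134
```

View pics/side1.png

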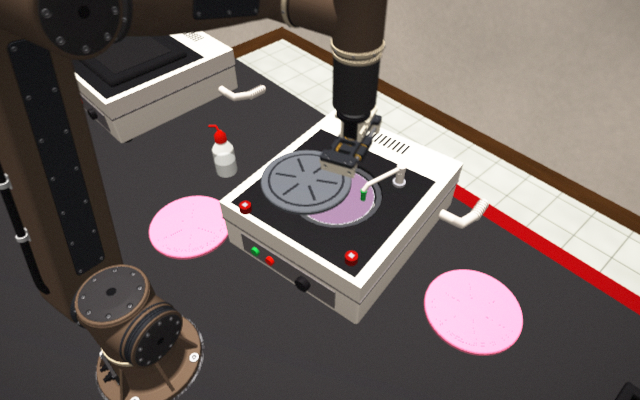

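View pics/wrist1.png

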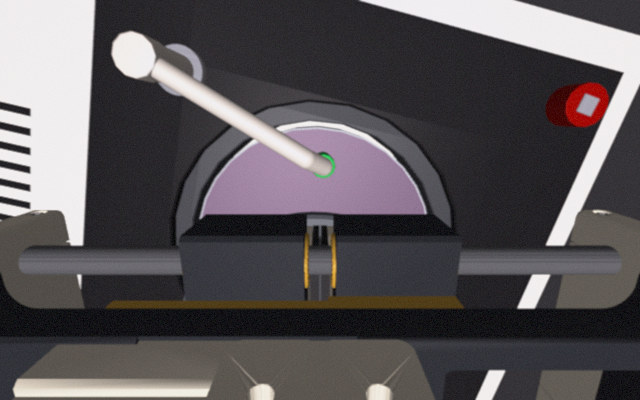

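The wrist view shows the nozzle at (323,165), straight ahead of the shut fingers, with the tube running to the post at (135,55). The fingers clear both. I'll go down beside the nozzle and push.

>>> apply_moves([
  {"grip":1,"slide":[0,0,0.03],"roll":0},
  {"grip":1,"slide":[0,0,0.057],"roll":0},
  {"grip":1,"slide":[0.01,0.001,0.057],"roll":0},
  {"grip":1,"slide":[0.018,0.002,0.057],"roll":0},
  {"grip":1,"slide":[0.026,0.004,0.057],"roll":0},
])

```text
time_s: 4.3
tcp_pos: [0.5855, -0.0844, 0.2109]
eef_rot: [-180.0, 0.0, -66.1]
contact_force: [-5.3, 1.9, 2.5]
gripper_width: 0.0003
```

>>> apply_moves([
  {"grip":1,"slide":[0.01,0.005,0],"roll":0},
  {"grip":1,"slide":[0.02,0.01,0],"roll":0},
  {"grip":1,"slide":[0.03,0.013,0],"roll":0},
  {"grip":1,"slide":[0.04,0.015,0],"roll":0},
  {"grip":1,"slide":[0.05,0.016,0],"roll":0},
])

```text
time_s: 4.92
tcp_pos: [0.5906, -0.1371, 0.2093]
eef_rot: [179.9, 0.0, -66.1]
contact_force: [-3.7, 0.6, 0.3]
gripper_width: 0.0002
```

Run:
```python
from h import *
s=get_state(); print(s["time_s"],s["tcp_pos"],s["eef_rot"],s["contact_force"])
for n in ["side","wrist"]:
    p,d=capture(n); cv2.imwrite(f"pics/{n}2.png",cv2.cvtColor(p,cv2.COLOR_RGB2BGR))
```

```text
4.925 [ 0.59060261 -0.13709791  0.20931473] [ 1.79935816e+02  2.12852086e-02 -6.61146259e+01] [-3.74449575  0.63167824  0.31701597]
```

View pics/wrist2.png

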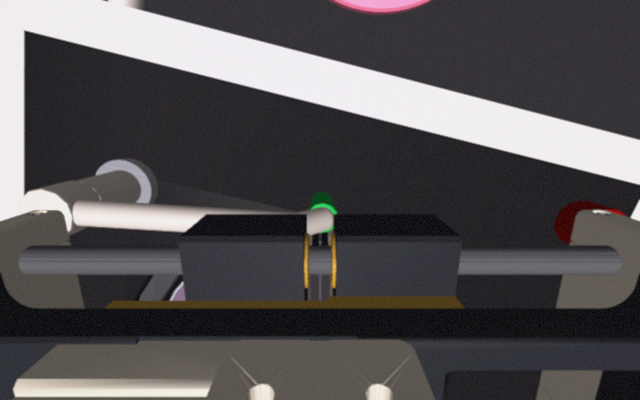

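The spout has swung to about half way, with the nozzle at (322,210) against the fingertips. I'll carry on along the arc.

>>> apply_moves([
  {"grip":1,"slide":[0.011,0.0,0],"roll":0},
  {"grip":1,"slide":[0.022,-0.001,0],"roll":0},
  {"grip":1,"slide":[0.033,-0.003,0],"roll":0},
  {"grip":1,"slide":[0.043,-0.006,0],"roll":0},
  {"grip":1,"slide":[0.052,-0.009,0],"roll":0},
])

```text
time_s: 5.65
tcp_pos: [0.6208, -0.1808, 0.2095]
eef_rot: [180.0, -0.0, -66.1]
contact_force: [-1.5, 0.7, 0.2]
gripper_width: 0.0005
```

>>> apply_moves([
  {"grip":1,"slide":[0.006,-0.002,0],"roll":0},
  {"grip":1,"slide":[0.011,-0.004,0],"roll":0},
  {"grip":1,"slide":[0.015,-0.006,0],"roll":0},
])

```text
time_s: 6.02
tcp_pos: [0.6246, -0.1851, 0.2088]
eef_rot: [179.5, 0.8, -66.0]
contact_force: [-39.4, 42.5, 27.2]
gripper_width: 0.0003
```

Run:
```python
from h import *
s=get_state(); print(s["time_s"],s["tcp_pos"],s["eef_rot"],s["contact_force"])
for n in ["side","wrist"]:
    p,d=capture(n); cv2.imwrite(f"pics/{n}3.png",cv2.cvtColor(p,cv2.COLOR_RGB2BGR))
```

```text
6.025 [ 0.62464374 -0.18512002  0.20879704] [179.48147951   0.82166768 -66.00541261] [-39.38468652  42.52016279  27.19281423]
```

View pics/wrist3.png

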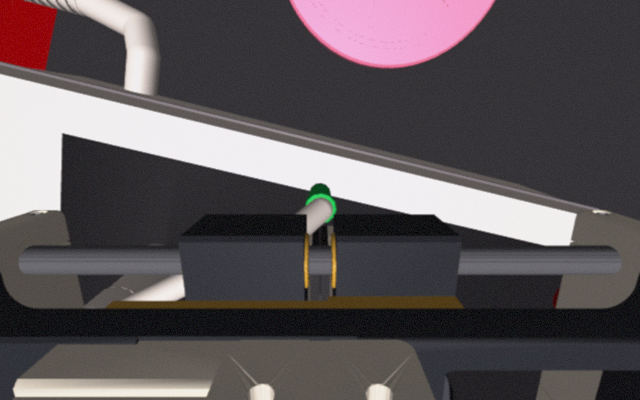

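View pics/side3.png

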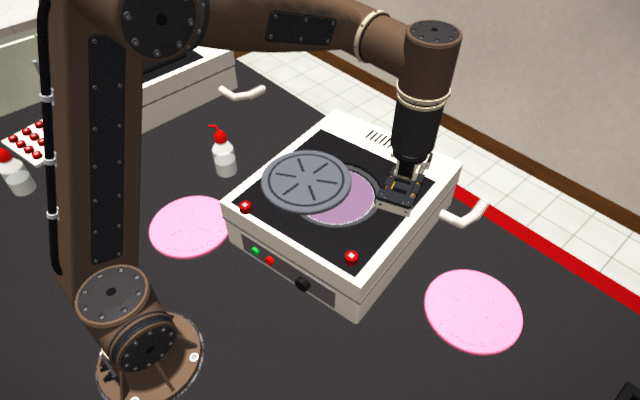

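It's at the stop: the force jumped to about 60 N and the fingers are no longer advancing. Backing off and lifting.

>>> apply_moves([
  {"grip":1,"slide":[-0.022,0.008,0],"roll":0},
  {"grip":1,"slide":[-0.045,0.02,-0.01],"roll":0},
  {"grip":1,"slide":[-0.07,0.03,-0.05],"roll":0},
  {"grip":1,"slide":[-0.1,0.03,-0.1],"roll":0},
  {"grip":1,"slide":[-0.155,0.03,-0.11],"roll":0},
])

```text
time_s: 6.75
tcp_pos: [0.5436, -0.0617, 0.3236]
eef_rot: [-179.6, -0.2, -66.2]
contact_force: [0.6, 0.8, -1.6]
gripper_width: 0.0005
```

Run:
```python
from h import *
s=get_state(); print(s["time_s"],s["tcp_pos"],s["eef_rot"],s["contact_force"])
for n in ["side"]:
    p,d=capture(n); im=cv2.cvtColor(p,cv2.COLOR_RGB2BGR); cv2.imwrite(f"pics/{n}4.png",im); np.save("pics/side4.npy",d)
    c=get_calibration(n); W=cloud(d,c)
    hsv=cv2.cvtColor(im,cv2.COLOR_BGR2HSV)
    gm=(hsv[...,0]>45)&(hsv[...,0]<80)&(hsv[...,1]>110)&(abs(W[...,0]-.6)<.15)&(abs(W[...,1])<.3)&(W[...,2]>.17)
    v,u=np.where(gm); q=plane_xy(u.mean(),v.mean(),.21,c); print(len(u),q, np.degrees(np.arctan2(q[1]+.1135,q[0]-.711))%360)
```

```text
6.75 [ 0.54362874 -0.06165267  0.3236117 ] [-1.79610430e+02 -1.61177549e-01 -6.61777958e+01] [ 0.63403272  0.76723004 -1.62057418]
53 [ 0.62990251 -0.20829721  0.21      ] 229.4535440076801
```

View pics/side4.png

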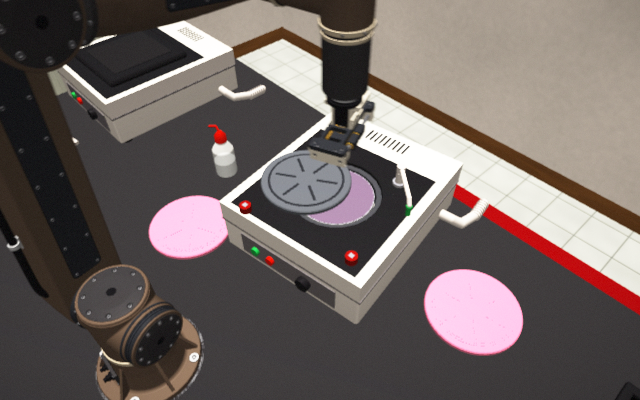

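The spout is now out to the right, with the nozzle at (408,211), and the cover hasn't moved. I'll check the spout angle more precisely using before and after wrist views.

Run:
```python
from h import *
from scipy.spatial.transform import Rotation as Ro
s=get_state()
p,d=capture("wrist"); im=cv2.cvtColor(p,cv2.COLOR_RGB2BGR); cv2.imwrite("pics/wrist4.png",im); np.save("pics/wrist4.npy",d)
c=get_calibration("wrist"); R=np.array(c["R"]);t=np.array(c["t"])
# camera in tool frame
Rt=Ro.from_euler("xyz",s["eef_rot"],degrees=True).as_matrix(); pt=np.array(s["tcp_pos"])
Rct=R@Rt; tct=R@pt+t   # cam = Rct*Xtool + tct
R1=Ro.from_euler("xyz",[-179.879,-.0437,-66.1617],degrees=True).as_matrix(); p1=np.array([.57973,-.06065,.26675])
c1=dict(mtx=c["mtx"],R=Rct@R1.T,t=tct-Rct@R1.T@p1)
import pickle; pickle.dump((c,c1),open("pics/wc.pkl","wb"))
for nm,uv in [("before post",(135,55)),("before noz top",(322,165))]:
    print(nm,plane_xy(*uv,.235,c1))
```

```text
before post [ 0.7160035 -0.1118854  0.235    ]
before noz top [ 0.59304194 -0.09779023  0.235     ]
```

View pics/wrist4.png

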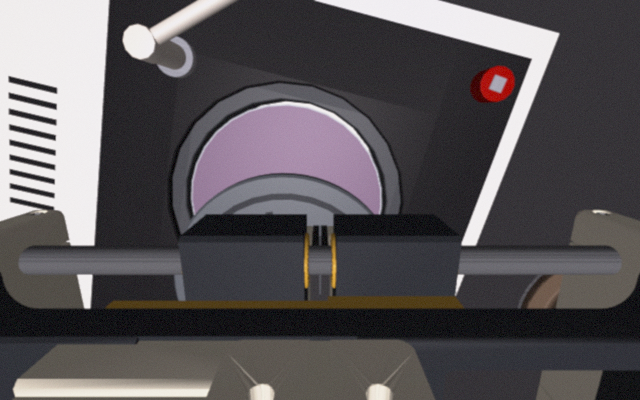

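Run:
```python
from h import *
import pickle
c,c1=pickle.load(open("pics/wc.pkl","rb"))
for f,cc,cols in [("wrist1",c1,range(200,300,4)),("wrist4",c,range(172,212,2))]:
    g=cv2.cvtColor(cv2.imread(f"pics/{f}.png"),cv2.COLOR_BGR2GRAY)
    pts=[]
    for u in cols:
        col=g[:200,u]; b=col>165
        # run of bright near expected line
        v0 = 85+ (u-180)*(165-85)/(320-180) if f=="wrist1" else 40-(u-150)*40/72
        r=[v for v in range(max(0,int(v0)-22),int(v0)+22) if b[v]]
        if r and r[0]>0: pts.append((u,(r[0]+r[-1])/2,r[-1]-r[0]))
    w=np.array([plane_xy(u,v,.235,cc)[:2] for u,v,_ in pts])
    l=cv2.fitLine(np.float32(w),cv2.DIST_HUBER,0,.01,.01).ravel()
    print(f,[p[2] for p in pts],"dir",np.degrees(np.arctan2(l[1],l[0]))%180,l, "dist to pivot", np.cross(l[:2],np.array([.711,-.1135])-l[2:]))
```

```text
wrist1 [31, 20, 20, 20, 20, 20, 19, 20, 19, 20, 19, 20, 29, 28, 24, 20, 20, 19, 20, 23, 28, 31, 35, 34, 34] dir 174.17729 [ 0.99484056 -0.10145047  0.6433826  -0.10273115] dist to pivot -0.0038534765345412687
wrist4 [17, 18, 26, 31, 33, 33, 18, 18, 18, 18, 17, 18, 18] dir 57.107243 [ 0.54306835  0.8396885   0.6856754  -0.14303227] dist to pivot -0.00522674960964694<stdin>:15: DeprecationWarning: Arrays of 2-dimensional vectors are deprecated. Use arrays of 3-dimensional vectors instead. (deprecated in NumPy 2.0)
```

Run:
```python
from h import *
import pickle
c,c1=pickle.load(open("pics/wc.pkl","rb"))
for f,cc,cols in [("wrist1",c1,range(190,310,3)),("wrist4",c,range(165,216,2))]:
    g=cv2.cvtColor(cv2.imread(f"pics/{f}.png"),cv2.COLOR_BGR2GRAY).astype(float)
    pts=[]
    for u in cols:
        v0 = 85+ (u-180)*(165-85)/(320-180) if f=="wrist1" else 40-(u-150)*40/72
        lo=max(0,int(v0)-20); dv=np.diff(g[lo:int(v0)+22,u])
        up=lo+dv.argmax(); dn=lo+dv.argmin(); pts.append((u,(up+dn)/2+.5,dn-up))
    m=np.median([p[2] for p in pts]); pts=[p for p in pts if abs(p[2]-m)<=2]
    w=np.array([plane_xy(u,v,.235,cc)[:2] for u,v,_ in pts])
    l=cv2.fitLine(np.float32(w),cv2.DIST_HUBER,0,.01,.01).ravel()
    print(f,len(pts),m,"dir",np.degrees(np.arctan2(l[1],l[0]))%180,np.round(pts[::4],1).tolist())
```

```text
wrist1 21 22.5 dir 172.75299 [[193.0, 90.5, 22.0], [205.0, 97.5, 24.0], [220.0, 106.5, 24.0], [232.0, 113.5, 24.0], [244.0, 121.0, 23.0], [274.0, 139.0, 23.0]]
wrist4 15 22.0 dir 48.787014 [[165.0, 29.5, 22.0], [181.0, 21.0, 23.0], [189.0, 16.0, 23.0], [197.0, 11.0, 21.0]]
```

The wrist views give a turn of 56°, or 0.98 rad plus the starting angle. That fits the stop. Next I'll open the fingers and move behind the cover.

>>> apply_moves([
  {"grip":0,"slide":[-0.05,-0.007,0],"roll":0},
  {"grip":0,"slide":[-0.1,-0.015,0],"roll":0},
  {"grip":0,"slide":[-0.15,-0.022,0],"roll":0},
  {"grip":0,"slide":[-0.2,-0.03,0],"roll":0},
  {"grip":0,"slide":[-0.25,-0.037,0],"roll":0},
])

```text
time_s: 7.48
tcp_pos: [0.4742, 0.1834, 0.3199]
eef_rot: [-179.9, 0.0, -66.1]
contact_force: [0.3, 0.4, 0.6]
gripper_width: 0.0447
```

>>> apply_moves([
  {"grip":0,"slide":[0,0,0.04],"roll":0},
  {"grip":0,"slide":[0,0,0.08],"roll":0},
  {"grip":0,"slide":[0,0,0.11],"roll":0},
  {"grip":0,"slide":[0,0,0.11],"roll":0},
  {"grip":0,"slide":[0,0,0.11],"roll":0},
])

```text
time_s: 8.1
tcp_pos: [0.4752, 0.1821, 0.2109]
eef_rot: [-179.9, -0.0, -66.1]
contact_force: [0.4, -0.4, 0.5]
gripper_width: 0.0869
```

Run:
```python
from h import *
s=get_state(); print(s["time_s"],s["tcp_pos"],s["eef_rot"],s["contact_force"],s["gripper_width"])
for n in ["side","wrist"]:
    p,d=capture(n); cv2.imwrite(f"pics/{n}5.png",cv2.cvtColor(p,cv2.COLOR_RGB2BGR))
```

```text
8.1 [0.47520608 0.18211187 0.21094621] [-1.79888613e+02 -5.73506599e-03 -6.60802446e+01] [ 0.37544658 -0.40687033  0.50279459] 0.08688535669341224
```

View pics/side5.png

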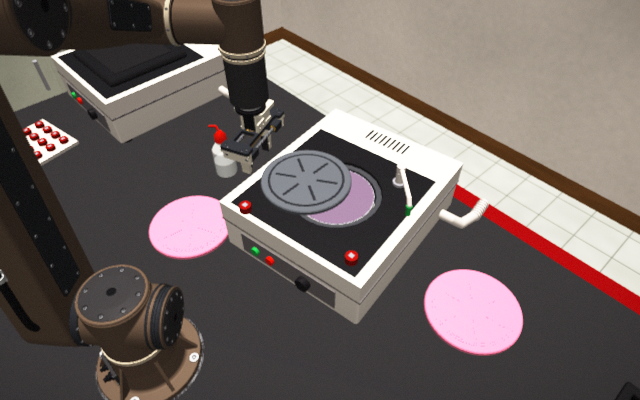

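View pics/wrist5.png

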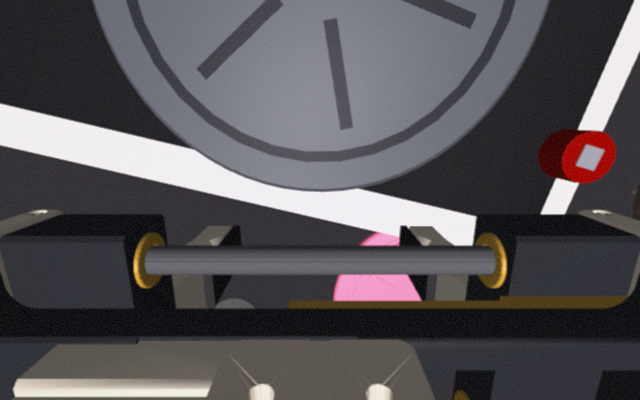

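The wrist view shows the cover's near rim at (320,190), centred between the fingers. The mount at (580,157) is well clear. I'll lower to about 4 mm above the deck and advance slowly.

>>> apply_moves([
  {"grip":0,"slide":[0,0,0.02],"roll":0},
  {"grip":0,"slide":[0,0,0.0265],"roll":0},
  {"grip":0,"slide":[0.008,0,0.0265],"roll":0},
  {"grip":0,"slide":[0.016,0,0.0265],"roll":0},
  {"grip":0,"slide":[0.022,0,0.0265],"roll":0},
])

```text
time_s: 8.82
tcp_pos: [0.4836, 0.1611, 0.1837]
eef_rot: [-179.9, 0.0, -66.1]
contact_force: [-0.7, -0.2, -0.1]
gripper_width: 0.0878
```

>>> apply_moves([
  {"grip":0,"slide":[0.006,0,0],"roll":0},
  {"grip":0,"slide":[0.012,0,0],"roll":0},
  {"grip":0,"slide":[0.018,0,0],"roll":0},
  {"grip":0,"slide":[0.024,0,0],"roll":0},
  {"grip":0,"slide":[0.03,0,0],"roll":0},
])

```text
time_s: 9.45
tcp_pos: [0.4955, 0.134, 0.1832]
eef_rot: [-180.0, 0.0, -66.1]
contact_force: [-1.8, 5.2, 3.1]
gripper_width: 0.0878
```

Run:
```python
from h import *
s=get_state(); print(s["time_s"],s["tcp_pos"],s["eef_rot"],s["contact_force"],s["gripper_width"])
for n in ["side","wrist"]:
    p,d=capture(n); cv2.imwrite(f"pics/{n}6.png",cv2.cvtColor(p,cv2.COLOR_RGB2BGR))
```

```text
9.45 [0.49545896 0.13399516 0.1832444 ] [-1.79975434e+02  8.26911219e-03 -6.60858373e+01] [-1.80005123  5.1758224   3.07361119] 0.08776534441856007
```

View pics/side6.png

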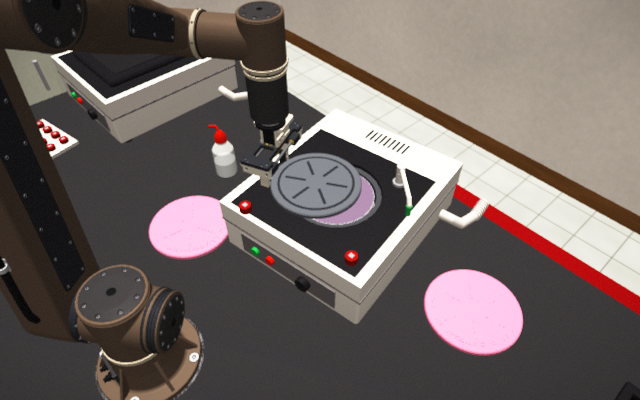

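View pics/wrist6.png

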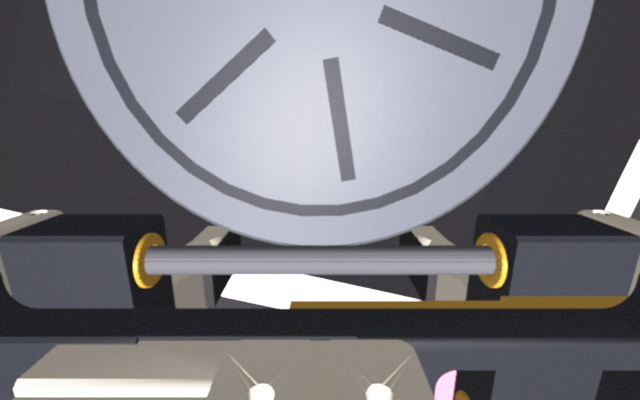

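The cover is sliding on both fingers at about 5 N, and its remaining heading to the bowl is still -66°. I'll push on.

>>> apply_moves([
  {"grip":0,"slide":[0.006,0,0],"roll":0},
  {"grip":0,"slide":[0.012,0,0],"roll":0},
  {"grip":0,"slide":[0.018,0,0],"roll":0},
  {"grip":0,"slide":[0.023,0,0],"roll":0},
  {"grip":0,"slide":[0.028,0,0],"roll":0},
])

```text
time_s: 10.18
tcp_pos: [0.5067, 0.1083, 0.1832]
eef_rot: [-180.0, 0.0, -66.1]
contact_force: [-2.0, 3.8, 3.2]
gripper_width: 0.0879
```

```bash
cat >> h.py <<'E'
def fitcover(n,M,zt):
    from scipy.optimize import minimize
    c=get_calibration(n); a=np.linspace(0,2*np.pi,90)
    def sil(x):
        pts=[proj(np.c_[x[0]+r*np.cos(a),x[1]+r*np.sin(a),np.full(90,z)],c) for r,z in [(.118,zt),(.118,max(.18,zt-.011))]]
        h=cv2.convexHull(np.float32(np.vstack(pts)))
        im=np.zeros((1600,2560),np.uint8); cv2.fillPoly(im,[np.int32(np.round(h*4+1.5))],1); return im
    Mb=cv2.resize(M.astype(np.uint8),(2560,1600),interpolation=cv2.INTER_NEAREST)
    f=lambda x:(sil(x)^Mb).sum()
    x0=np.array([.555,.005]); r=minimize(f,x0,method="Nelder-Mead",options=dict(initial_simplex=[x0,x0+[.01,0],x0+[0,.01]],xatol=2e-4))
    return r.x,r.fun/Mb.sum()
def coverinfo(tag):
    s=get_state(); print(s["time_s"],s["tcp_pos"],s["contact_force"])
    for n in ["side"]:
        p,d=capture(n); cv2.imwrite(f"pics/{n}{tag}.png",cv2.cvtColor(p,cv2.COLOR_RGB2BGR))
        W=cloud(d,get_calibration(n))
        for m in cut_out("cover",n):
            M=m["mask"]; P=W[M]; P=P[np.isfinite(P[:,0])]
            me=np.median(P,0)
            if me[2]>.1 and M.sum()>2500:
                Q=P[abs(P[:,2]-me[2])<.006]; A=np.c_[Q[:,:2],np.ones(len(Q))]; k=np.linalg.lstsq(A,Q[:,2],rcond=None)[0]
                print("score",m["score"],M.sum(),"medz",me[2],"slope",k[:2],"fit",fitcover(n,M,.196),fitcover(n,M,.187))
    p,d=capture("wrist"); cv2.imwrite(f"pics/wrist{tag}.png",cv2.cvtColor(p,cv2.COLOR_RGB2BGR))
E
python3 -c "
from h import *
coverinfo(7)"
```

```text
10.175 [0.50674833 0.10833608 0.18316887] [-2.04111043  3.79292715  3.18843503]
score 0.64 4816 medz 0.19512915636990757 slope [-0.00299366  0.0104702 ] fit (array([ 0.55529656, -0.00280433]), np.float64(0.029394206810631228)) (array([0.5594953 , 0.00133296]), np.float64(0.020361814784053155))
```

View pics/side7.png

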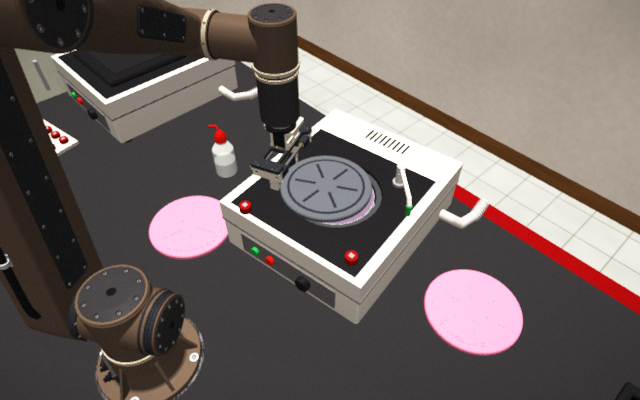

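The cover is at about (0.555,-0.001), 25 mm from home. I'll slow down for the drop.

>>> apply_moves([
  {"grip":0,"slide":[0.004,0,0],"roll":0},
  {"grip":0,"slide":[0.008,0,0],"roll":0},
  {"grip":0,"slide":[0.012,0,0],"roll":0},
  {"grip":0,"slide":[0.016,0,0],"roll":0},
  {"grip":0,"slide":[0.02,0,0],"roll":0},
])

```text
time_s: 10.95
tcp_pos: [0.514, 0.0911, 0.1826]
eef_rot: [180.0, 0.1, -66.1]
contact_force: [-5.0, 12.2, -1.0]
gripper_width: 0.0878
```

```bash
python3 -c "
from h import *
coverinfo(8)"
```

```text
10.95 [0.51403757 0.091062   0.18260317] [-4.9931949  12.16859479 -1.00321616]
score 0.69 4811 medz 0.19105294901048545 slope [-0.02114073  0.03662428] fit (array([ 0.5584538 , -0.02261922]), np.float64(0.05541987112866348)) (array([ 0.56408833, -0.01748892]), np.float64(0.04022032841405113))
```

View pics/side8.png

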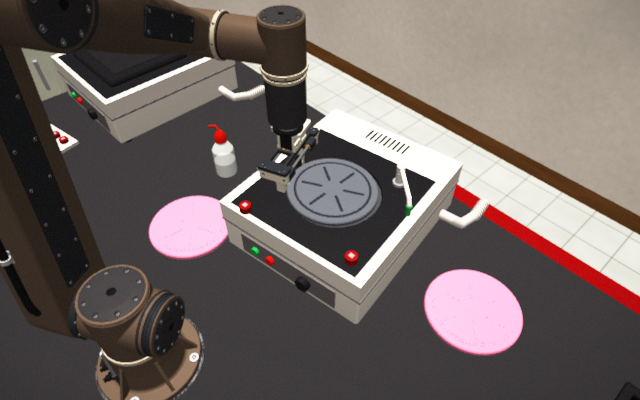

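View pics/wrist8.png

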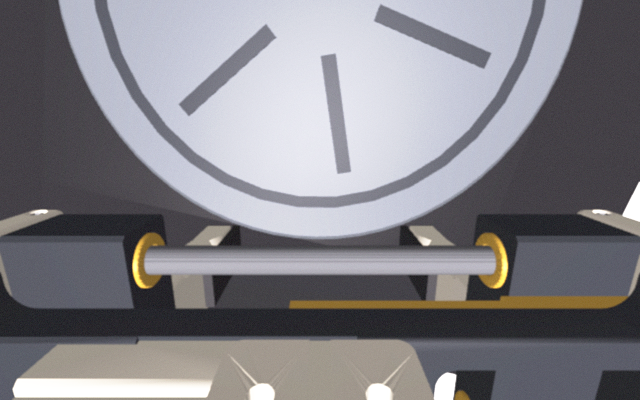

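The leading edge has dropped in, with a slope of about 0.04 as expected. A few more millimetres should seat the rear edge.

>>> apply_moves([
  {"grip":0,"slide":[0.002,0,0],"roll":0},
  {"grip":0,"slide":[0.004,0,0],"roll":0},
  {"grip":0,"slide":[0.006,0,0],"roll":0},
])

```text
time_s: 11.48
tcp_pos: [0.5172, 0.0849, 0.1831]
eef_rot: [-180.0, 0.0, -66.1]
contact_force: [-1.4, 2.4, -0.0]
gripper_width: 0.0876
```

```bash
python3 -c "
from h import *
coverinfo(9)"
```

```text
11.475 [0.51716128 0.08492599 0.18312106] [-1.39026148  2.41107818 -0.01185226]
score 0.75 4813 medz 0.1867621453488088 slope [0.00153002 0.00175459] fit (array([ 0.56007812, -0.02964844]), np.float64(0.05927955537087056)) (array([ 0.5643912 , -0.02677091]), np.float64(0.02764647828797008))
```

View pics/wrist9.png

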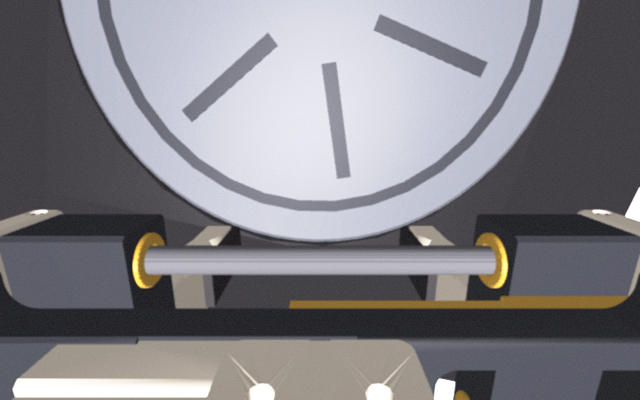

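The cover is home: its top is at 0.1868 m (0.187 expected), level to about 0.002, and the force has dropped. I'll back straight out, lift, and take a final look.

>>> apply_moves([
  {"grip":0,"slide":[-0.01,0,0],"roll":0},
  {"grip":0,"slide":[-0.03,0,0],"roll":0},
  {"grip":0,"slide":[-0.05,0,-0.02],"roll":0},
  {"grip":0,"slide":[-0.07,0,-0.07],"roll":0},
  {"grip":0,"slide":[-0.09,0,-0.12],"roll":0},
])

```text
time_s: 12.25
tcp_pos: [0.4798, 0.1676, 0.3043]
eef_rot: [180.0, -0.0, -66.1]
contact_force: [1.0, 0.1, 0.0]
gripper_width: 0.0875
```

>>> apply_moves([
  {"grip":0,"slide":[-0.05,0,0],"roll":0},
  {"grip":0,"slide":[-0.1,0,0],"roll":0},
  {"grip":0,"slide":[-0.1,0,0],"roll":0},
])

```text
time_s: 12.62
tcp_pos: [0.4387, 0.261, 0.303]
eef_rot: [-180.0, 0.0, -65.9]
contact_force: [0.3, -0.6, 0.5]
gripper_width: 0.0876
```

Run:
```python
from h import *
coverinfo(10)
im=cv2.imread("pics/side10.png"); c=get_calibration("side")
hsv=cv2.cvtColor(im,cv2.COLOR_BGR2HSV)
gm=(hsv[...,0]>45)&(hsv[...,0]<80)&(hsv[...,1]>110); gm[:, :380]=0; gm[250:]=0
v,u=np.where(gm); q=plane_xy(u.mean(),v.mean(),.21,c); print(len(u),q,np.degrees(np.arctan2(q[1]+.1135,q[0]-.711))%360)
W=None
p,d=capture("side"); W=cloud(d,c)
for o in ["mount_a","wash_bottle"]:
    for m in cut_out(o,"side")[:2]:
        print(o,np.round(np.nanmedian(W[m["mask"]],0),3))
p,d=capture("scene"); cv2.imwrite("pics/scene10.png",cv2.cvtColor(p,cv2.COLOR_RGB2BGR))
cv2.imwrite("pics/z10.png",cv2.resize(im[100:330,210:480],None,fx=2.9,fy=2.6))
```

```text
12.625 [0.43867568 0.26097242 0.30303976] [ 0.33232044 -0.59006989  0.46658849]
score 0.93 4959 medz 0.18665664317735783 slope [0.00165518 0.00158595] fit (array([ 0.5593748 , -0.03202775]), np.float64(0.03373916112119379)) (array([ 0.56402423, -0.02756676]), np.float64(0.01856473079249849))
53 [ 0.62990251 -0.20829721  0.21      ] 229.4535440076801
mount_a [ 0.437 -0.211  0.198]
mount_a [0.356 0.072 0.198]
wash_bottle [0.49  0.394 0.081]
```

View pics/z10.png

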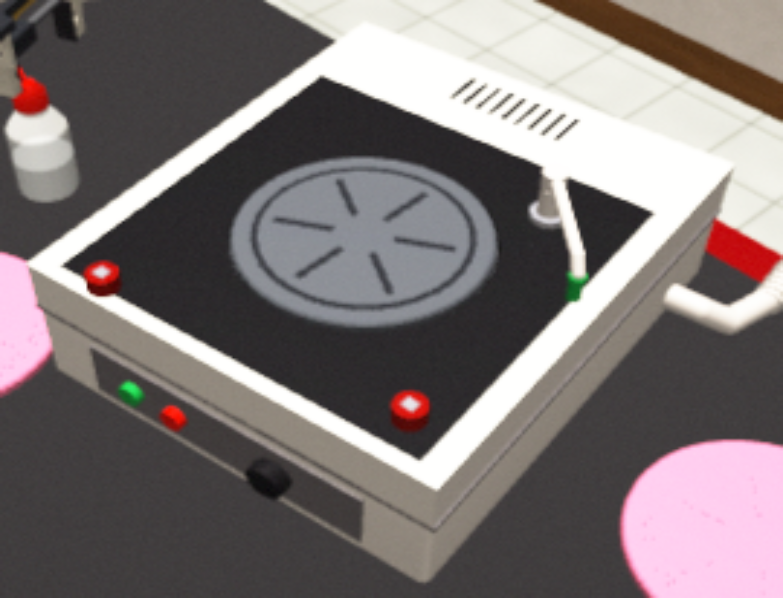

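View pics/scene10.png

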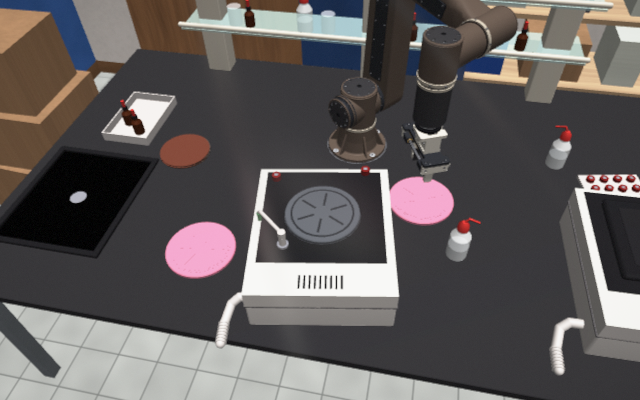

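The final views show the cover seated flush and level in the bowl. The spout is out to the right, the mounts and bottle are where they were, and the gripper is clear. I'm handing in.

```bash
python3 -c "
from plant import *
print(close_job()); s=get_state(); print(s['time_s'],s['contact_force'])"
```

```text
the job is handed in; nothing more can be done
None
the job is handed in; nothing more can be done
```

I pushed the spout round to its stop with the shut fingertips, then slid the grey cover across the deck with both open fingertips until it dropped into the bowl. The job was handed in at about 13 s; `close_job` gives no verdict.

**Last checks:**
- **Cover:** its top was 186.7 mm above the bench (187 mm expected) and level to about 0.002 rad. The view shows it inside the rim all round. My outline fit put its centre 6 mm from my bowl estimate. That is over the 5 mm limit and more than the 2.5 mm play in the recess allows, so I put it down to a biased fit.
- **Spout:** it turned 55–56° (0.96–0.98 rad) plus its unknown starting angle, and ended against a hard stop. The tool force there jumped to about 64 N in total, which is under the 120 N wrist limit. I could not measure the joint angle directly. With a starting angle near zero and 1–2° of camera error, it would be close to the 0.95 rad limit.
- **Mounts and wash bottle:** the mounts read within 1 mm of their first positions. The bottle was within 1 mm horizontally; its visible middle read 7 mm lower, but it stands upright in the picture.
- **Robot:** it was clear of everything, with contact force under 1 N.

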